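# Screw the cap onto a coolant tank

## Robot

A 6-joint arm with a two-finger parallel gripper is mounted at the origin on the work surface. World frame = base frame: x ahead of the robot, y to its left, z up, the work surface at z = 0. Lengths are in m, angles in rad, forces in N, time in s.
With the tool pointing down it reaches from about 0.35 to 0.975 m from the base axis. Payload 4.9 kg.
Tool frame: the origin (TCP) lies on the front face of the gripper's body, between the roots of the fingers; the fingertips stand 73 mm ahead of it and the grasp point (between the pads) lies 54 mm ahead of it (tip_extent is the distance from the TCP to the fingertips, in m); y points along the fingers, x is the direction in which the jaws open and shut, and the axes are right-handed (so a half turn about y gives the same grasp; the last joint's range is limited). The gripper opens to 85 mm and grips with 20 to 120 N. Pads are 22 mm wide; open, the fingers measure 114 mm over their backs; the gripper's body (76 mm by 85 mm) begins 54 mm behind the grasp point. The pads swing forward as they close: fully open they stand 13 mm farther back than shut.
Start: joints at [1.119, 0.053, 1.613, -0, 1.476, -0.119], TCP at [0.204, 0.591, 0.304] pointing down, gripper open.
Joint ranges: [-3.01, 3.01], [-1.01, 2.22], [0.06, 2.58], [-1.02, 4.17], [0.09, 2.62], [-3.14, 3.14]. Speed limits (rad/s): [2.57, 2.57, 3.14, 3.14, 3.14, 3.14].

## Interface

Orientations are given as a unit quaternion [w, x, y, z].
In Python, from plant import state, grab_frame, camera_info, job_done, tip_extent gives the robot as it stands.
- The arm moves only by the tool carry_out, never from a script. Its argument "rows" is a list that holds one entry, the list of rows, each a list of 7 numbers: the turn, a rotation vector about the world's x, y, z as a fraction of full scale, then the shift along the world's x, y, z as a fraction of full scale, then the finger opening in mm, from 0 to 85.4. A call has 1 to 5 rows; each row shifts and turns the commanded pose from where the row before left it; what a row does not reach is not made up. Full scale, the value 1, is 40 mm for a shift and 4 degrees for a turn. A row lasts 1/10 s, in which the tool goes at most 50 mm and 8.59 degrees, less where a joint would pass 70% of its speed; a pose out of reach is approached as far as the arm can. A call with a number of a shift or a turn outside -1 to 1 is refused whole. A call with a gripper value outside its range is refused whole. The fingers move at their own pace and stop on an object; the grip force is fixed at half the most. Time passes only in rows, so rows that do not move let the fingers close. It gives the time, the measured TCP pose, the force and the opening at its end, in the units of the state.
- state(): the state, without advancing time (a new reading comes with each control period).
- grab_frame(name): name is "scene" or "top"; returns the picture (420x560x3 uint8, blue, green, red); there is no depth.
- camera_info(name): a dict with "intrinsics" (3x3 intrinsics, pixels), "xyz" and "rotation" of the camera in the world. Camera axes: x right, y down, z forward; pixel columns grow to the right and rows downward; lengths in m; the calibration is good to about 2 mm. A picture is of the moment at which its call begins. camera_info takes no time and is no camera call.
- job_done(): hands the job in, once; it reports no verdict.
The state is a dict: "time": time; "joint_pos": joint angles; "joint_vel": joint speeds; "joint_efforts": joint torques, N m; "tool_pos": TCP position; "tool_rot": TCP orientation; "contact_force": force on the tool from outside, world axes, zero at the start; "ft_torque": the same for the moment, N m; "gripper_width": opening from 0.0 (shut) to 1.0 (fully open).
Only numpy, scipy, OpenCV 4.12 (cv2) and the standard library are available. Lean on these libraries where they do the work, as an engineer would, in place of code of your own. Each camera call takes 0.05 s, during which the arm holds its last target.

## Task

Fit the black cap with the yellow grip bar onto the neck of the white coolant tank: set it on the thread, turn it gently backwards (counter-clockwise from above) until you feel the thread drop into place, then screw it down clockwise until it is fully home, and let go. Never force it - the plastic thread breaks if it is pushed or twisted hard - and do not disturb the other things on the bench.

Things in the scene. Friction and masses are not known exactly. Their poses are not given: they have to be found in the camera images.
- cap: Black round screw cap, 70 mm across, 30 mm high, open below, with a yellow grip bar on top (56 mm high in all), 60 to 130 g. Stands on the bench, open side down. Origin: centre of its lower rim; z up, x along the bar. Bore radius 31 mm, 26 mm deep.
- cap_grip (a point): Middle of the cap's yellow grip bar, 43 mm above the cap's origin. Bar: 52 mm long (along the cap's x), 18 mm wide (y), 26 mm high; both ends alike.
- cap_lugs (a point): Inside the cap on its axis, level with the undersides of its four equal thread lugs (2 mm above the rim). The lugs stand a quarter turn apart, one under each end of the bar, each 18 degrees long and 4 mm thick, tips at radius 25.5 mm.
- tank: White plastic coolant tank, 130 mm (its x) by 170 mm (y) by 85 mm high, neck upright in the middle of its top, in a fixed dark steel cradle. Origin: centre of its underside; z up. It stands on rubber mounts that give 1 mm per 2 N pushed down and 0.17 rad per N m of twist. More than 25 N in all between cap and tank breaks it (a 25 N push, or about 0.6 N m against a thread stop).
- neck_base (a point): Point on the neck's axis on the tank's top face, 85 mm above the tank's origin, axes as the tank's. Four equal coarse right-handed threads, a quarter turn apart, 59 mm across: 4 mm down per rad turned clockwise. The angle at which the threads start differs from tank to tank, is not measured, and must be felt.
- neck_top (a point): Centre of the neck's mouth, 25.5 mm above neck_base. Neck 48 mm across, tapering to 41 mm in its top 4.5 mm.
- on_thread (a point): On the neck's axis 13 mm above neck_base. The cap's origin is here, or up to 3 mm higher, while its lugs ride on top of the threads. Turned counter-clockwise there, it climbs up to 3 mm, or steps down up to 3 mm off a stop post; clockwise it soon jams against a post. Set down with the bar along the tank's x (either way round), the gap between threads is 0.1 to 0.85 rad counter-clockwise.
- dropped (a point): On the neck's axis 7 mm above neck_base: where the cap's origin is (within 1 mm) once its lugs have dropped, by about 9 mm, through the gaps between the threads. It has 0.23 rad of play there; farther counter-clockwise is a rigid stop post. From here it screws down clockwise 0.8 to 1.05 rad.
- home (a point): On the neck's axis 3.5 mm above neck_base: where the cap's origin is when screwed fully home, against a rigid stop that ends the clockwise turning.
- spanner: open-ended steel spanner, 170 mm long, lying on the bench; leave alone
- old_cap: small red worn cap, 42 mm across, 30 mm high, NOT the one to fit; leave alone
- filter: blue oil-filter can, 68 mm across, 80 mm high, standing; leave alone
- disc: flat steel brake disc, 120 mm across, 6 mm thick, lying; leave alone
- screw_jar: closed glass jar, 60 mm across, 80 mm high; leave alone
- small_carton: small cardboard carton 90 x 70 x 50 mm; leave alone
Not all that is in view belongs to the job. Leave any orange or red look-alike of the cap alone.

How it is judged:
On the way:
1. the cap, upright on the neck, has dropped into the thread (its origin less than 9.5 mm above the tank's top face) (horizontal distance between cap and neck_base below 0.004 m and angle between cap's own z axis and vertical below 0.08 rad and z of cap in the frame of neck_base below 0.0095 m), for 0.1 s.
At the end, for the whole second after the job is handed in: The cap stands screwed home on the neck: its origin less than 5.0 mm above the tank's top face (home is 3.5 mm), within 4 mm of the neck's axis, tilted less than 0.08 rad, released and at rest (horizontal distance between cap and neck_base below 0.004 m and angle between cap's own z axis and vertical below 0.08 rad and z of cap in the frame of neck_base below 0.005 m and linear speed of cap below 0.01 m/s and angular speed of cap below 0.05 rad/s); the robot touches nothing.
It fails at once if the cap bears on the tank or its thread with more than 25 N (contact force between cap and tank above 25 N).
It fails at once if another thing on the bench is moved by more than 20 mm (distance of any of spanner, old_cap, filter, disc, screw_jar, small_carton from where it was at the start of the episode above 0.02 m).
It also fails if it takes over 67 s, if anything falls off the work surface, if the arm or the gripper's body presses on something with over 40 N, if the wrist force passes 120 N, or if a joint passes its speed limit or range.

## Working session

There is one attempt and no reset: what is moved stays moved. The work goes in short steps, Python scripts to look and compute and a tool call to move; the robot and the scene stay as the last step left them, time stands still between calls to the robot, and variables do not carry over. Pictures are saved under pics/ and viewed, and the job is handed in when it is done.

Besides the shell and the picture viewer there is one more tool, called after "Emit:" by a JSON object that holds its "fn" and its "kwargs", one argument or row to a line. carry_out: Moves the arm, as the interface text tells. Shift numbers are shares of 40 mm and turn numbers shares of 4 degrees, none past 1 either way. Its arguments: {"type":"object","properties":{"rows":{"type":"array"}},"required":["rows"]}

```bash
ls; mkdir -p pics; python3 - <<'E'
from plant import *
import cv2
for n in("scene","top"):
    cv2.imwrite(f"pics/{n}0.png",grab_frame(n)); print(n,camera_info(n))
print(state(),tip_extent)
E
```

```text
pics
scene {'intrinsics': array([[439.4841041 ,   0.        , 278.17107551],
       [  0.        , 439.4841041 , 210.66097666],
       [  0.        ,   0.        ,   1.        ]]), 'xyz': array([1.17236432, 0.76217261, 0.73344829]), 'rotation': array([-0.16090455,  0.27382227,  0.8359387 , -0.44759086])}
top {'intrinsics': array([[448.04242726,   0.        , 283.69886197],
       [  0.        , 448.04242726, 205.20603634],
       [  0.        ,   0.        ,   1.        ]]), 'xyz': array([ 0.50097547, -0.03390312,  1.44956391]), 'rotation': array([-0.02052032,  0.71140879, -0.70213261,  0.02205103])}
{'time': 0.1, 'joint_pos': array([ 1.11898957e+00,  5.33028308e-02,  1.61414559e+00,  3.05892682e-05,
        1.47602726e+00, -1.19003792e-01]), 'joint_vel': array([ 1.15208228e-03, -2.54466689e-04, -3.57150880e-03,  9.20996663e-05,
       -1.53524368e-03, -6.65482220e-05]), 'joint_efforts': array([-4.65922494e-04, -3.94903672e+01, -3.71362531e+01, -1.97925901e-04,
        3.92313232e-03,  3.88070146e-05]), 'tool_pos': array([0.20399029, 0.59031848, 0.30278504]), 'tool_rot': array([-0.57560152,  0.57622097,  0.40968585, -0.41086468]), 'contact_force': array([-0.66639165,  0.22981193, -0.13269245]), 'ft_torque': array([ 0.03961359, -0.03417683, -0.01216165]), 'gripper_width': 0.9931179288521057} 0.0726
```

View pics/scene0.png

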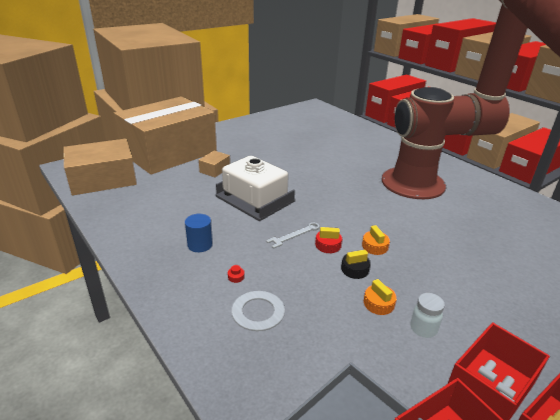

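View pics/top0.png

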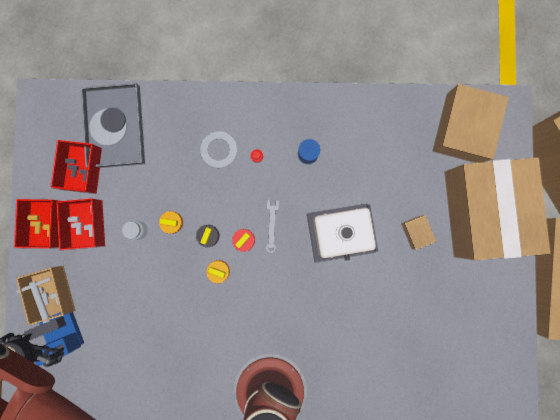

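The black cap is at top (207,236) and scene (356,264), with orange and red look-alikes around it. The tank neck is at top (346,233) and scene (255,165). Next I'll measure them.

```bash
cat > h.py <<'E'
import numpy as np, cv2
from scipy.spatial.transform import Rotation as R
from plant import *
def cam(n):
    c=camera_info(n);q=c["rotation"];return c["intrinsics"],c["xyz"],R.from_quat([q[1],q[2],q[3],q[0]]).as_matrix()
def onz(n,uv,z):
    K,p,M=cam(n);d=M@np.linalg.inv(K)@[uv[0],uv[1],1];return p+d*(z-p[2])/d[2]
def tri(uvt,uvs):
    A=np.zeros((3,3));b=np.zeros(3);
    L=[]
    for n,uv in(("top",uvt),("scene",uvs)):
        K,p,M=cam(n);d=M@np.linalg.inv(K)@[uv[0],uv[1],1];d/=np.linalg.norm(d);P=np.eye(3)-np.outer(d,d);A+=P;b+=P@p;L.append((P,p))
    x=np.linalg.solve(A,b);return x,[np.linalg.norm(P@(x-p)) for P,p in L]
def proj(n,X):
    K,p,M=cam(n);c=K@(M.T@(np.array(X)-p));return c[:2]/c[2]
E
python3 - <<'E'
from h import *
t=cv2.imread("pics/top0.png");s=cv2.imread("pics/scene0.png")
def blobs(im,lo,hi,box,n,mn=15):
    x0,y0,x1,y1=box
    m=cv2.inRange(cv2.cvtColor(im[y0:y1,x0:x1],cv2.COLOR_BGR2HSV),lo,hi)
    for c in cv2.findContours(m,0,1)[0]:
        if cv2.contourArea(c)>mn:
            M=cv2.moments(c);print(n,M['m10']/M['m00']+x0,M['m01']/M['m00']+y0,cv2.contourArea(c),cv2.minAreaRect(c),[ (p[0]+[x0,y0]).tolist() for p in cv2.boxPoints(cv2.minAreaRect(c))[:,None]])
Y=((24,150,100),(34,255,255))
blobs(t,*Y,(192,220,224,252),"bar top")
blobs(s,*Y,(340,245,372,280),"bar scene")
blobs(t,(0,0,150),(180,60,255),(305,200,385,265),"tank white top")
blobs(t,(0,0,0),(180,255,70),(330,215,362,250),"mouth top",5)
cv2.imwrite("pics/c1.png",np.hstack([cv2.resize(t[200:270,190:260],None,fx=5.5,fy=5.5,interpolation=2),cv2.resize(t[195:265,310:380],None,fx=5.5,fy=5.5,interpolation=2)]))
cv2.imwrite("pics/c2.png",np.hstack([cv2.resize(s[230:300,320:390],None,fx=5.5,fy=5.5,interpolation=2),cv2.resize(s[140:220,210:300],None,fx=4.8,fy=385/80,interpolation=2)])[:, :800])
E
```

```text
bar top 205.5772357723577 235.52235772357724 82.0 ((13.465517044067383, 15.586206436157227), (6.127945899963379, 16.71257972717285), 21.801410675048828) [[199.517240524292, 242.20689392089844], [205.7241382598877, 226.68965530395508], [211.41379356384277, 228.96551895141602], [205.20689582824707, 244.48275756835938]]
bar scene 356.5329861111111 256.328125 192.0 ((16.878379821777344, 11.270270347595215), (11.014732360839844, 21.04306983947754), 80.53767395019531) [[345.59459590911865, 252.56756830215454], [366.3513526916504, 249.10810708999634], [368.1621627807617, 259.97297286987305], [347.4054069519043, 263.43243408203125]]
tank white top 344.5 232.0 5056.0 ((39.5, 32.0), (64.0, 79.0), 90.0) [[305.0, 200.0], [384.0, 200.0], [384.0, 264.0], [305.0, 264.0]]
```

View pics/c1.png

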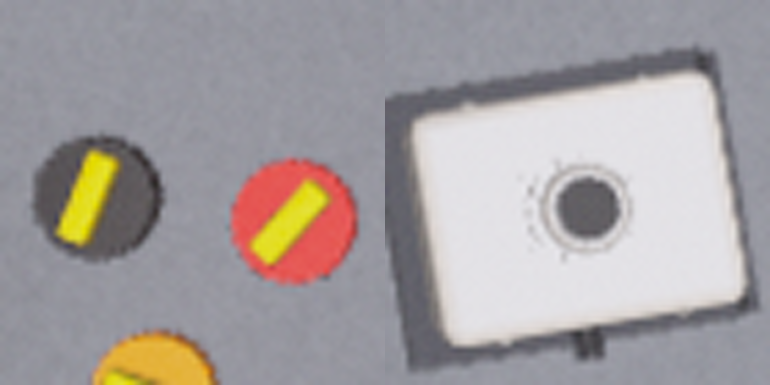

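View pics/c2.png

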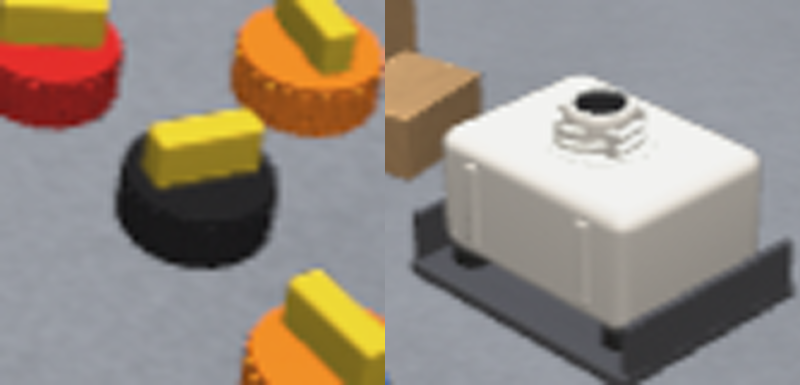

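```bash
python3 - <<'E'
from h import *
t=cv2.imread("pics/top0.png");s=cv2.imread("pics/scene0.png")
def mask(im,box,f,up=8):
    x0,y0,x1,y1=box
    g=cv2.resize(im[y0:y1,x0:x1],None,fx=up,fy=up,interpolation=cv2.INTER_CUBIC)
    m=f(g); c=max(cv2.findContours(m,0,1)[0],key=cv2.contourArea)
    o=lambda p:((np.array(p)+.5)/up-.5+[x0,y0])
    M=cv2.moments(c)
    return o([M['m10']/M['m00'],M['m01']/M['m00']]),cv2.contourArea(c)/up**2,o(c[:,0].astype(float)),m
gray=lambda lo,hi:(lambda g:cv2.inRange(cv2.cvtColor(g,cv2.COLOR_BGR2GRAY),lo,hi))
hsv=lambda lo,hi:(lambda g:cv2.inRange(cv2.cvtColor(g,cv2.COLOR_BGR2HSV),lo,hi))
mt=mask(t,(338,224,356,243),gray(0,150));ms=mask(s,(243,153,266,166),gray(0,110))
print("mouth",mt[:2],ms[:2])
X,e=tri(mt[0],ms[0]);print("mouth tri",X,e)
Y=((24,120,90),(36,255,255))
bt=mask(t,(192,222,222,252),hsv(*Y));print("bar",bt[:2],cv2.minAreaRect(bt[2].astype(np.float32)))
# bar top face on z=.056
P=np.array([onz("top",p,.056)[:2] for p in bt[2]],np.float32);r=cv2.minAreaRect(P);print("bar rect",r,cv2.boxPoints(r).tolist())
ct=mask(t,(192,220,224,252),lambda g:cv2.bitwise_or(gray(0,105)(g),hsv(*Y)(g)))
print("cap",ct[:2],cv2.minEnclosingCircle(ct[2].astype(np.float32)), onz("top",ct[0],.025))
P=np.array([onz("top",p,.03)[:2] for p in ct[2]],np.float32);print(cv2.minEnclosingCircle(P),cv2.fitEllipse(P))
bs=mask(s,(340,244,374,275),hsv((22,120,60),(36,255,255)));print("bar scene",bs[:2],"pred",proj("scene",[*r[0],.045]))
print(tri(bt[0],bs[0]))
w=mask(t,(310,200,382,264),gray(185,255));
z=X[2]-.0255
P=np.array([onz("top",p,z)[:2] for p in w[2]],np.float32);r=cv2.minAreaRect(P);print("tank",w[1],r,cv2.boxPoints(r).tolist())
for k in((217,272),(170,222),(243,240),(133,230),(257,156),(272,225)):print(k,onz("top",k,.05))
E
```

```text
mouth (array([346.45957258, 232.39225923]), 97.453125) (array([254.4742599 , 160.81999166]), 35.890625)
mouth tri [ 0.50266162 -0.22120742  0.13322348] [np.float64(0.00028444333180429183), np.float64(0.0002844433318041209)]
bar (array([205.50595392, 235.46702172]), 105.7109375) ((205.55349731445312, 235.52195739746094), (6.778639316558838, 17.676057815551758), 22.30620574951172)
bar rect ((0.48763537406921387, 0.2047719657421112), (0.02108924463391304, 0.05449515953660011), 68.94536590576172) [[0.45841866731643677, 0.20472022891044617], [0.5092756152153015, 0.1851423978805542], [0.516852080821991, 0.20482370257377625], [0.4659951329231262, 0.2244015336036682]]
cap (array([207.45988094, 235.42826768]), 402.796875) ((207.42633056640625, 235.21519470214844), 11.817621231079102) [0.48768366 0.204056   0.025     ]
((0.48889923095703125, 0.20330123603343964), 0.0374443456530571) ((0.48778343200683594, 0.2032274454832077), (0.06981268525123596, 0.07322493195533752), 2.1067254543304443)
bar scene (array([356.38732974, 256.58391793]), 244.7265625) pred [356.16537921 254.9403172 ]
(array([0.48795471, 0.20710031, 0.0414296 ]), [np.float64(0.00045479326545226357), np.float64(0.0004547932654522976)])
tank 2284.203125 ((0.5024977326393127, -0.22033226490020752), (0.12840524315834045, 0.1653628796339035), 9.980271339416504) [[0.4249372184276581, -0.15002889931201935], [0.4535960853099823, -0.31288942694664], [0.580058217048645, -0.2906356453895569], [0.5513993501663208, -0.12777510285377502]]
(217, 272) [0.37519515 0.16768376 0.05      ]
(170, 222) [0.52819224 0.31768014 0.05      ]
(243, 240) [0.47515642 0.08893061 0.05      ]
(133, 230) [0.50176965 0.4321947  0.05      ]
(257, 156) [0.73951509 0.04973106 0.05      ]
(272, 225) [ 0.52300552 -0.00068283  0.05      ]
```

```bash
python3 - <<'E'
from h import *
s=state();q=s["tool_rot"];M=R.from_quat([q[1],q[2],q[3],q[0]]).as_matrix();print(M)
print(np.degrees(np.arctan2(M[1,0],M[0,0])), np.degrees(s["joint_pos"]), s["tool_pos"], s["time"])
print(np.array([.488,.205,.15])-s["tool_pos"])
E
```

```text
[[ 3.26695442e-01 -8.49508438e-04 -9.45129286e-01]
 [ 9.45127825e-01 -1.68078444e-03  3.26696448e-01]
 [-1.86608998e-03 -9.99998227e-01  2.53789448e-04]]
70.93164099919561 [ 6.41133799e+01  3.05402724e+00  9.24837299e+01  1.75263597e-03
  8.45701322e+01 -6.81841501e+00] [0.20399029 0.59031848 0.30278504] 0.1
[ 0.28400971 -0.38531848 -0.15278504]
```

Emit:
{"fn": "carry_out", "kwargs": {
  "rows": [
    [[0,0,-0.1,0.59,-0.8,0,45],[0,0,-0.1,0.59,-0.8,0,45],[0,0,-0.1,0.59,-0.8,0,45],[0,0,-0.1,0.59,-0.8,0,45],[0,0,-0.1,0.59,-0.8,0,45]]
  ]
}}

```text
time: 0.6
tool_pos: [0.3226, 0.4292, 0.3034]
tool_rot: [-0.583, 0.583, 0.4, -0.4]
contact_force: [1.1, 0.4, -1.2]
gripper_width: 0.527
```

Emit:
{"fn": "carry_out", "kwargs": {
  "rows": [
    [[0,0,0,0.59,-0.8,0,45],[0,0,0,0.59,-0.8,-0.3,45],[0,0,0,0.59,-0.8,-0.3,45],[0,0,0,0.59,-0.8,-0.4,45],[0,0,0,0.59,-0.8,-0.4,45]]
  ]
}}

```text
time: 1.1
tool_pos: [0.4407, 0.2692, 0.2472]
tool_rot: [0.583, -0.583, -0.4, 0.4]
contact_force: [0.7, 0.7, 0.0]
gripper_width: 0.523
```

Emit:
{"fn": "carry_out", "kwargs": {
  "rows": [
    [[0,0,0,0.59,-0.8,-0.5,45],[0,0,0,0.59,-0.8,-0.5,45],[0,0,0,0,0,-0.7,45],[0,0,0,0,0,-0.7,45],[0,0,0,0,0,0,45]]
  ]
}}

```text
time: 1.6
tool_pos: [0.4844, 0.2054, 0.1469]
tool_rot: [0.584, -0.582, -0.397, 0.403]
contact_force: [-0.3, -0.6, -0.6]
gripper_width: 0.527
```

```bash
python3 - <<'E'
from h import *
t=grab_frame("top");s_=grab_frame("scene");s=state();print(s["tool_pos"],s["joint_vel"])
q=s["tool_rot"];M=R.from_quat([q[1],q[2],q[3],q[0]]).as_matrix();print(M,np.degrees(np.arctan2(M[1,0],M[0,0])))
cv2.imwrite("pics/g1.png",np.hstack([cv2.resize(t[200:270,170:240],None,fx=5,fy=5,interpolation=2),cv2.resize(s_[200:290,310:400],(350,350),interpolation=2)]))
E
```

```text
[0.48694195 0.2066451  0.15155899] [ 0.00590084 -0.02788524 -0.03859006 -0.00153618 -0.00371637  0.00224402]
[[ 3.59350433e-01 -1.59229722e-03 -9.33201335e-01]
 [ 9.33202195e-01 -4.19744686e-04  3.59351481e-01]
 [-9.63900666e-04 -9.99998644e-01  1.33509983e-03]] 68.93968050034388
```

View pics/g1.png

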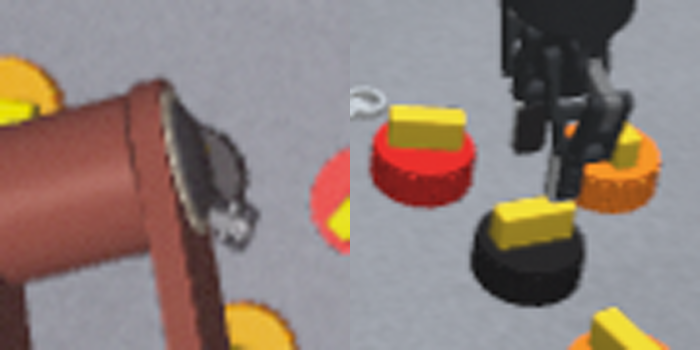

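```bash
python3 - <<'E'
from h import *
a=np.array([np.cos(1.203),np.sin(1.203),0])
c=np.array([.487,.2066,.085])
for k in(-.025,0,.025):
  p=proj("scene",c+k*a);print(k,(p-[310,200])*350/90+[350,0])
E
```

```text
-0.025 [523.5790135  142.02630302]
0 [540.04258148 165.06670932]
0.025 [557.13154983 188.98234989]
```

Emit:
{"fn": "carry_out", "kwargs": {
  "rows": [
    [[0,0,0,0.01,-0.04,-0.4,45],[0,0,0,0,0,-0.4,45],[0,0,0,0,0,-0.2,45],[0,0,0,0,0,-0.1,45],[0,0,0,0,0,0,45]]
  ]
}}

```text
time: 2.2
tool_pos: [0.4881, 0.2054, 0.1085]
tool_rot: [-0.583, 0.583, 0.401, -0.4]
contact_force: [0.4, -0.9, 0.7]
gripper_width: 0.528
```

Emit:
{"fn": "carry_out", "kwargs": {
  "rows": [
    [[0,0,0,0,0,0,25],[0,0,0,0,0,0,10],[0,0,0,0,0,0,0],[0,0,0,0,0,0,0],[0,0,0,0,0,0,0]]
  ]
}}

```text
time: 2.7
tool_pos: [0.4886, 0.2054, 0.1092]
tool_rot: [-0.583, 0.583, 0.401, -0.399]
contact_force: [-0.4, 0.2, 7.1]
gripper_width: 0.194
```

Emit:
{"fn": "carry_out", "kwargs": {
  "rows": [
    [[0,0,0,0,0,0.2,0],[0,0,0,0,0,0.5,0],[0,0,0,0,0,0.8,0],[0,0,0,0,0,1,0],[0,0,0,0,0,1,0]]
  ]
}}

```text
time: 3.2
tool_pos: [0.4868, 0.2048, 0.2483]
tool_rot: [0.583, -0.583, -0.399, 0.401]
contact_force: [1.9, -0.1, -1.0]
gripper_width: 0.196
```

Emit:
{"fn": "carry_out", "kwargs": {
  "rows": [
    [[0,0,0,0,0,0.5,0],[0,0,0,0,0,0,0],[0,0,0,0,0,0,0],[0,0,0,0,0,0,0]]
  ]
}}

```text
time: 3.6
tool_pos: [0.4866, 0.2048, 0.2651]
tool_rot: [0.584, -0.582, -0.399, 0.402]
contact_force: [-0.3, -0.3, -2.1]
gripper_width: 0.194
```

```bash
python3 - <<'E'
from h import *
s_=grab_frame("scene");s=state();print({k:np.round(v,4) for k,v in s.items()})
cv2.imwrite("pics/g2.png",cv2.resize(s_[60:300,220:460],(600,600),interpolation=2))
E
```

```text
{'time': np.float64(3.65), 'joint_pos': array([ 0.2573, -0.1518,  1.8756, -0.    ,  1.4226, -0.9458]), 'joint_vel': array([ 0.0023,  0.0035, -0.0059, -0.0006,  0.0009,  0.0004]), 'joint_efforts': array([ 1.03000e-02, -3.09128e+01, -3.75775e+01,  0.00000e+00,
        3.50000e-03,  1.00000e-04]), 'tool_pos': array([0.4866, 0.2048, 0.2651]), 'tool_rot': array([ 0.5835, -0.5824, -0.3986,  0.4017]), 'contact_force': array([-0.0706, -1.0726, -0.6108]), 'ft_torque': array([0.0864, 0.0263, 0.0301]), 'gripper_width': np.float64(0.1962)}
```

View pics/g2.png

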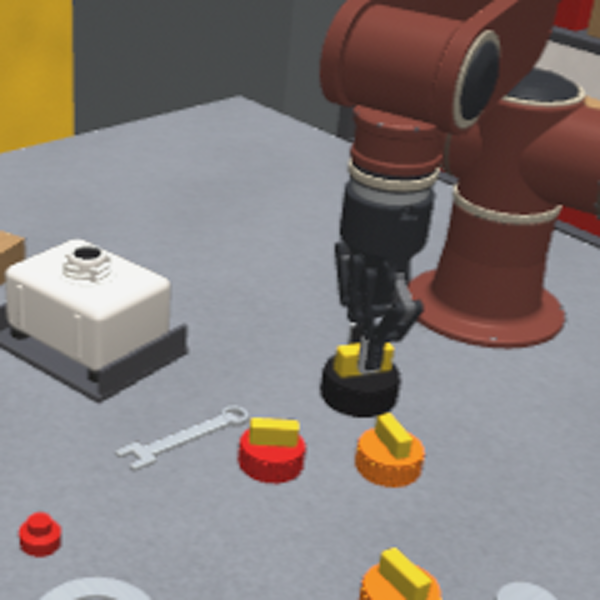

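Emit:
{"fn": "carry_out", "kwargs": {
  "rows": [
    [[0,0,-0.98,0.036,-0.5,0,0],[0,0,-0.98,0.036,-0.9,0,0],[0,0,-0.98,0.036,-0.9,0,0],[0,0,-0.98,0.036,-0.9,0,0],[0,0,-0.98,0.036,-0.9,0,0]]
  ]
}}

```text
time: 4.15
tool_pos: [0.4941, 0.0398, 0.2659]
tool_rot: [0.644, -0.642, -0.293, 0.295]
contact_force: [0.2, 0.7, -1.1]
gripper_width: 0.193
```

Emit:
{"fn": "carry_out", "kwargs": {
  "rows": [
    [[0,0,-0.98,0.036,-0.9,0,0],[0,0,-0.98,0.036,-0.9,0,0],[0,0,-0.98,0.036,-0.9,0,0],[0,0,-0.98,0.036,-0.9,0,0],[0,0,-0.98,0.036,-0.9,0,0]]
  ]
}}

```text
time: 4.65
tool_pos: [0.5013, -0.1401, 0.2658]
tool_rot: [0.684, -0.683, -0.18, 0.181]
contact_force: [0.1, -0.3, -1.0]
gripper_width: 0.195
```

Emit:
{"fn": "carry_out", "kwargs": {
  "rows": [
    [[0,0,-0.98,0.036,-0.9,0,0],[0,0,-0.98,0,-0.9,0,0],[0,0,-0.98,0,-0.25,0,0],[0,0,-0.98,0,0,0,0],[0,0,-0.98,0,0,0,0]]
  ]
}}

```text
time: 5.15
tool_pos: [0.5028, -0.2213, 0.2655]
tool_rot: [0.705, -0.704, -0.06, 0.062]
contact_force: [-0.4, 0.1, -0.5]
gripper_width: 0.197
```

Emit:
{"fn": "carry_out", "kwargs": {
  "rows": [
    [[0,0,0,0,0,0,0],[0,0,0,0,0,0,0],[0,0,0,0,0,0,0]]
  ]
}}

```text
time: 5.45
tool_pos: [0.5034, -0.2206, 0.2671]
tool_rot: [0.705, -0.704, -0.062, 0.063]
contact_force: [1.4, -0.1, -0.7]
gripper_width: 0.196
```

```bash
python3 - <<'E'
from h import *
s_=grab_frame("scene");t=grab_frame("top");s=state();print({k:np.round(v,4) for k,v in s.items()})
q=s["tool_rot"];M=R.from_quat([q[1],q[2],q[3],q[0]]).as_matrix();print(np.degrees(np.arctan2(M[1,0],M[0,0])),M[:,1])
cv2.imwrite("pics/s3.png",s_);cv2.imwrite("pics/t3.png",t)
cv2.imwrite("pics/g3.png",np.hstack([cv2.resize(s_[100:220,200:320],(400,400),interpolation=2),cv2.resize(t[190:270,305:385],(400,400),interpolation=2)]))
E
```

```text
{'time': np.float64(5.55), 'joint_pos': array([-0.5484, -0.1016,  1.8257, -0.    ,  1.418 , -0.7261]), 'joint_vel': array([-0.0017, -0.0014, -0.0059, -0.0031,  0.0004,  0.0014]), 'joint_efforts': array([-3.10000e-02, -3.23846e+01, -3.69177e+01, -1.70000e-03,
        3.40000e-03, -5.00000e-03]), 'tool_pos': array([ 0.5036, -0.2207,  0.2676]), 'tool_rot': array([ 0.7044, -0.7042, -0.0626,  0.0629]), 'contact_force': array([ 0.234 , -0.6384, -0.7182]), 'ft_torque': array([-0.0129, -0.023 , -0.0098]), 'gripper_width': np.float64(0.1905)}
10.17952838667557 [-4.14034716e-04  2.30438120e-04 -9.99999888e-01]
```

View pics/g3.png

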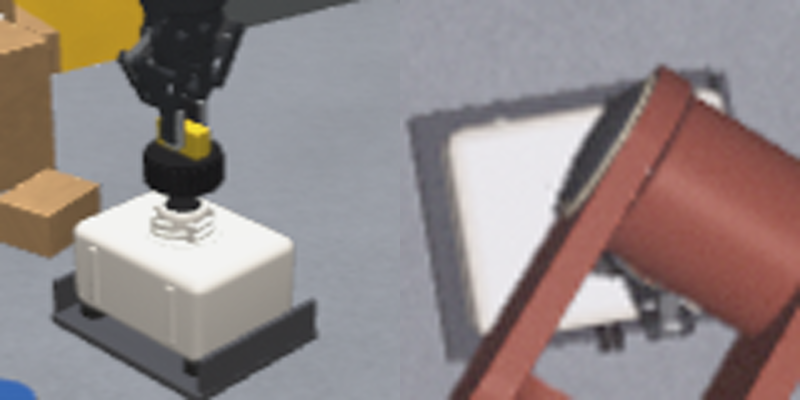

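```bash
python3 - <<'E'
from h import *
s=cv2.imread("pics/s3.png")
up=8;x0,y0,x1,y1=238,136,272,163
g=cv2.cvtColor(cv2.resize(s[y0:y1,x0:x1],None,fx=up,fy=up,interpolation=2),cv2.COLOR_BGR2GRAY)
for r in(142,146,149,152,154,156,158):
    row=g[int((r-y0+.5)*up)];i=np.where(row<75)[0];print(r,(i.min()+.5)/up-.5+x0,(i.max()+.5)/up-.5+x0)
def sil(c):
    th=np.linspace(0,6.283,90)
    return cv2.convexHull(np.array([proj("scene",[c[0]+.035*np.cos(a),c[1]+.035*np.sin(a),c[2]+h]) for a in th for h in(0,.03)],np.float32))[:,0]
h=sil([.5036,-.2207,.158]);print(h.min(0),h.max(0))
print(proj("scene",[.5027,-.2212,.1332]))
col=g[:,int((255-x0)*up)];i=np.where(col<75)[0];print(np.unique(i//up+y0))
E
```

```text
142 245.5625 263.8125
146 242.6875 266.4375
149 242.6875 266.5625
152 242.8125 266.5625
154 243.0625 265.9375
156 244.8125 264.1875
158 250.0625 259.9375
[242.15916 139.29585] [266.01898 158.75905]
[254.37086221 160.82203289]
[146 147 148 149 150 151 152 153 154 155 156 157 158 159 160 161 162]
```

Emit:
{"fn": "carry_out", "kwargs": {
  "rows": [
    [[0,0,0,0,-0.025,-0.2,0],[0,0,0,0,0,-0.2,0],[0,0,0,0,0,-0.1,0],[0,0,0,0,0,-0.05,0],[0,0,0,0,0,0,0]]
  ]
}}

```text
time: 6.05
tool_pos: [0.5034, -0.2218, 0.2452]
tool_rot: [0.705, -0.704, -0.062, 0.063]
contact_force: [1.1, -0.1, -1.1]
gripper_width: 0.196
```

Emit:
{"fn": "carry_out", "kwargs": {
  "rows": [
    [[0,0,0,0,0,-0.05,0],[0,0,0,0,0,-0.05,0],[0,0,0,0,0,0,0]]
  ]
}}

```text
time: 6.35
tool_pos: [0.5035, -0.2219, 0.2417]
tool_rot: [0.704, -0.704, -0.062, 0.063]
contact_force: [-0.3, 0.2, -1.0]
gripper_width: 0.196
```

Emit:
{"fn": "carry_out", "kwargs": {
  "rows": [
    [[0,0,0,0,0,-0.05,0],[0,0,0,0,0,-0.05,0],[0,0,0,0,0,0,0]]
  ]
}}

```text
time: 6.65
tool_pos: [0.5034, -0.2218, 0.2375]
tool_rot: [0.704, -0.704, -0.062, 0.063]
contact_force: [-0.3, 0.7, -1.2]
gripper_width: 0.198
```

Emit:
{"fn": "carry_out", "kwargs": {
  "rows": [
    [[0,0,0,0,0,-0.05,0],[0,0,0,0,0,-0.025,0],[0,0,0,0,0,0,0]]
  ]
}}

```text
time: 6.95
tool_pos: [0.5035, -0.2219, 0.2346]
tool_rot: [0.704, -0.704, -0.062, 0.063]
contact_force: [0.2, -0.3, -1.5]
gripper_width: 0.193
```

Emit:
{"fn": "carry_out", "kwargs": {
  "rows": [
    [[0,0,0,0,0,-0.025,0],[0,0,0,0,0,-0.025,0],[0,0,0,0,0,0,0]]
  ]
}}

```text
time: 7.25
tool_pos: [0.5036, -0.2219, 0.2327]
tool_rot: [0.704, -0.704, -0.062, 0.063]
contact_force: [1.2, 0.4, -0.6]
gripper_width: 0.197
```

Emit:
{"fn": "carry_out", "kwargs": {
  "rows": [
    [[0,0,0,0,0,-0.025,0],[0,0,0,0,0,-0.025,0],[0,0,0,0,0,0,0]]
  ]
}}

```text
time: 7.55
tool_pos: [0.5038, -0.222, 0.2313]
tool_rot: [-0.704, 0.704, 0.063, -0.062]
contact_force: [0.0, 0.4, 0.5]
gripper_width: 0.196
```

Emit:
{"fn": "carry_out", "kwargs": {
  "rows": [
    [[0,0,0,0,0,-0.025,0],[0,0,0,0,0,0,0]]
  ]
}}

```text
time: 7.75
tool_pos: [0.5038, -0.222, 0.2304]
tool_rot: [-0.704, 0.704, 0.063, -0.062]
contact_force: [-1.0, 0.9, 3.5]
gripper_width: 0.194
```

Emit:
{"fn": "carry_out", "kwargs": {
  "rows": [
    [[0,0,0,0,0,-0.025,0],[0,0,0,0,0,0,0]]
  ]
}}

```text
time: 7.95
tool_pos: [0.5038, -0.222, 0.2295]
tool_rot: [-0.704, 0.705, 0.063, -0.062]
contact_force: [-1.8, 0.5, 5.0]
gripper_width: 0.198
```

Emit:
{"fn": "carry_out", "kwargs": {
  "rows": [
    [[0,0,0,0,0,-0.025,0],[0,0,0,0,0,0,0]]
  ]
}}

```text
time: 8.15
tool_pos: [0.5039, -0.2221, 0.2288]
tool_rot: [-0.704, 0.705, 0.063, -0.062]
contact_force: [-2.3, 0.7, 5.6]
gripper_width: 0.198
```

```bash
python3 - <<'E'
from h import *
s=state();print({k:np.round(v,4) for k,v in s.items()})
E
```

```text
{'time': np.float64(8.15), 'joint_pos': array([-5.5030e-01, -6.6600e-02,  1.8597e+00, -1.0000e-04,  1.3477e+00,
       -7.2710e-01]), 'joint_vel': array([-0.001 , -0.0023, -0.0015,  0.0019,  0.0018, -0.0007]), 'joint_efforts': array([-6.57000e-02, -2.92308e+01, -3.28378e+01,  8.19000e-02,
       -7.23800e-01, -1.27000e-02]), 'tool_pos': array([ 0.5039, -0.2221,  0.2288]), 'tool_rot': array([-0.7041,  0.7046,  0.0627, -0.0622]), 'contact_force': array([-2.2681,  0.7145,  5.5983]), 'ft_torque': array([ 0.1642,  0.4257, -0.0811]), 'gripper_width': np.float64(0.1976)}
```

Emit:
{"fn": "carry_out", "kwargs": {
  "rows": [
    [[0,0,0.5,-0.025,0,0,0],[0,0,0.5,0,0,0,0],[0,0,0,0,0,0,0]]
  ]
}}

```text
time: 8.45
tool_pos: [0.5034, -0.2219, 0.2291]
tool_rot: [-0.702, 0.702, 0.088, -0.086]
contact_force: [0.3, 0.9, 5.8]
gripper_width: 0.195
```

Emit:
{"fn": "carry_out", "kwargs": {
  "rows": [
    [[0,0,0.5,0,0,0,0],[0,0,0.5,0,0,0,0],[0,0,0,0,0,0,0]]
  ]
}}

```text
time: 8.75
tool_pos: [0.5034, -0.222, 0.2292]
tool_rot: [-0.698, 0.698, 0.112, -0.111]
contact_force: [-0.3, 2.2, 7.8]
gripper_width: 0.194
```

Emit:
{"fn": "carry_out", "kwargs": {
  "rows": [
    [[0,0,0.5,0,0.02,0,0],[0,0,0.5,0,0,0,0],[0,0,0,0,0,0,0]]
  ]
}}

```text
time: 9.05
tool_pos: [0.5035, -0.2214, 0.2294]
tool_rot: [-0.693, 0.695, 0.137, -0.135]
contact_force: [-0.6, 0.9, 6.3]
gripper_width: 0.196
```

Emit:
{"fn": "carry_out", "kwargs": {
  "rows": [
    [[0,0,0.5,0,0,0,0],[0,0,0.5,0,0,0,0],[0,0,0,0,0,0,0]]
  ]
}}

```text
time: 9.35
tool_pos: [0.5035, -0.2214, 0.2295]
tool_rot: [-0.688, 0.689, 0.161, -0.159]
contact_force: [0.2, 0.9, 6.7]
gripper_width: 0.193
```

```bash
python3 - <<'E'
from h import *
s=state();print({k:np.round(v,4) for k,v in s.items() if k[0]in'cft'})
E
```

```text
{'time': np.float64(9.35), 'tool_pos': array([ 0.5035, -0.2214,  0.2295]), 'tool_rot': array([-0.6882,  0.6894,  0.161 , -0.1589]), 'contact_force': array([0.2103, 0.8867, 6.7179]), 'ft_torque': array([ 0.2436,  0.0298, -0.1231])}
```

Emit:
{"fn": "carry_out", "kwargs": {
  "rows": [
    [[0,0,0.5,0,0,0,0],[0,0,0.5,0,0,0,0],[0,0,0,0,0,0,0]]
  ]
}}

```text
time: 9.65
tool_pos: [0.5036, -0.2214, 0.2296]
tool_rot: [-0.682, 0.683, 0.185, -0.183]
contact_force: [-0.6, 1.2, 7.3]
gripper_width: 0.195
```

Emit:
{"fn": "carry_out", "kwargs": {
  "rows": [
    [[0,0,0.5,0,0,0,0],[0,0,0.5,0,0,0,0],[0,0,0,0,0,0,0]]
  ]
}}

```text
time: 9.95
tool_pos: [0.5036, -0.2214, 0.2297]
tool_rot: [-0.675, 0.677, 0.209, -0.207]
contact_force: [0.2, 1.4, 8.6]
gripper_width: 0.198
```

Emit:
{"fn": "carry_out", "kwargs": {
  "rows": [
    [[0,0,0.5,0,0,0.02,0],[0,0,0.5,0,0,0,0],[0,0,0,0,0,0,0]]
  ]
}}

```text
time: 10.25
tool_pos: [0.5036, -0.2215, 0.2304]
tool_rot: [-0.667, 0.669, 0.232, -0.23]
contact_force: [-0.2, 1.4, 7.3]
gripper_width: 0.192
```

Emit:
{"fn": "carry_out", "kwargs": {
  "rows": [
    [[0,0,0.5,0,0,0,0],[0,0,0.5,0,0,0,0],[0,0,0,0,0,0,0]]
  ]
}}

```text
time: 10.55
tool_pos: [0.5037, -0.2216, 0.2304]
tool_rot: [-0.659, 0.661, 0.255, -0.253]
contact_force: [0.7, 0.2, 5.6]
gripper_width: 0.196
```

Emit:
{"fn": "carry_out", "kwargs": {
  "rows": [
    [[0,0,0.5,0,0,0,0],[0,0,0,0,0,0,0]]
  ]
}}

```text
time: 10.75
tool_pos: [0.5034, -0.2214, 0.2295]
tool_rot: [-0.655, 0.656, 0.267, -0.265]
contact_force: [2.3, -0.0, -1.0]
gripper_width: 0.198
```

Emit:
{"fn": "carry_out", "kwargs": {
  "rows": [
    [[0,0,0.5,0,0,0,0],[0,0,0,0,0,0,0]]
  ]
}}

```text
time: 10.95
tool_pos: [0.5028, -0.2211, 0.2281]
tool_rot: [-0.651, 0.651, 0.277, -0.277]
contact_force: [2.5, -0.8, 0.6]
gripper_width: 0.192
```

Emit:
{"fn": "carry_out", "kwargs": {
  "rows": [
    [[0,0,0.5,0,0,0,0],[0,0,0,0,0,0,0]]
  ]
}}

```text
time: 11.15
tool_pos: [0.5028, -0.221, 0.2282]
tool_rot: [-0.646, 0.646, 0.288, -0.288]
contact_force: [1.9, -1.5, -0.9]
gripper_width: 0.189
```

```bash
python3 - <<'E'
from h import *
s=state();print({k:np.round(v,4) for k,v in s.items() if k[0]in'cft'})
E
```

```text
{'time': np.float64(11.15), 'tool_pos': array([ 0.5028, -0.221 ,  0.2282]), 'tool_rot': array([-0.6457,  0.6458,  0.2883, -0.2878]), 'contact_force': array([ 1.8813, -1.5164, -0.947 ]), 'ft_torque': array([-0.0997, -0.5773,  0.0356])}
```

Emit:
{"fn": "carry_out", "kwargs": {
  "rows": [
    [[0,0,0,0.015,-0.01,-0.025,0],[0,0,0,0,0,-0.025,0],[0,0,0,0,0,0,0]]
  ]
}}

```text
time: 11.45
tool_pos: [0.5031, -0.2214, 0.2262]
tool_rot: [0.646, -0.645, -0.288, 0.288]
contact_force: [1.7, -0.3, -1.2]
gripper_width: 0.194
```

Emit:
{"fn": "carry_out", "kwargs": {
  "rows": [
    [[0,0,0,0,0,-0.025,0],[0,0,0,0,0,-0.025,0],[0,0,0,0,0,0,0]]
  ]
}}

```text
time: 11.75
tool_pos: [0.5031, -0.2215, 0.2246]
tool_rot: [0.646, -0.646, -0.288, 0.288]
contact_force: [1.1, 0.5, 0.4]
gripper_width: 0.191
```

Emit:
{"fn": "carry_out", "kwargs": {
  "rows": [
    [[0,0,0,0.01,0,-0.025,0],[0,0,0,0,0,0,0]]
  ]
}}

```text
time: 11.95
tool_pos: [0.5034, -0.2215, 0.2238]
tool_rot: [0.646, -0.646, -0.288, 0.289]
contact_force: [-0.5, -0.4, 2.1]
gripper_width: 0.194
```

Emit:
{"fn": "carry_out", "kwargs": {
  "rows": [
    [[0,0,0,0,0,-0.025,0],[0,0,0,0,0,0,0]]
  ]
}}

```text
time: 12.15
tool_pos: [0.5035, -0.2216, 0.223]
tool_rot: [-0.646, 0.646, 0.288, -0.288]
contact_force: [-1.4, -0.3, 3.7]
gripper_width: 0.19
```

```bash
python3 - <<'E'
from h import *
s_=grab_frame("scene");s=state();print({k:np.round(v,4) for k,v in s.items() if k[0]in'cft'})
cv2.imwrite("pics/g4.png",cv2.resize(s_[100:220,200:320],(600,600),interpolation=2))
E
```

```text
{'time': np.float64(12.2), 'tool_pos': array([ 0.5035, -0.2216,  0.223 ]), 'tool_rot': array([-0.6456,  0.6457,  0.2882, -0.2885]), 'contact_force': array([-1.6094,  1.1478,  3.5253]), 'ft_torque': array([0.2215, 0.3232, 0.0061])}
```

View pics/g4.png

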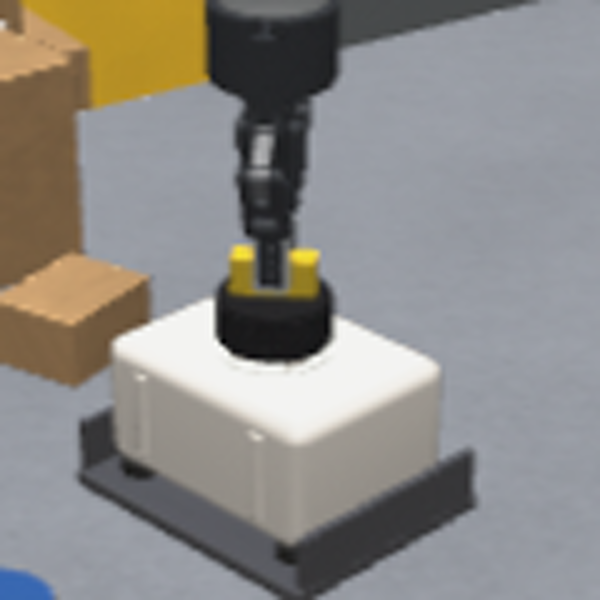

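Emit:
{"fn": "carry_out", "kwargs": {
  "rows": [
    [[0,0,-0.5,-0.012,0.005,0,0],[0,0,-0.5,0,0,0,0],[0,0,0,0,0,0,0]]
  ]
}}

```text
time: 12.5
tool_pos: [0.5033, -0.2215, 0.2231]
tool_rot: [-0.655, 0.656, 0.266, -0.266]
contact_force: [-0.5, -0.9, 3.3]
gripper_width: 0.197
```

Emit:
{"fn": "carry_out", "kwargs": {
  "rows": [
    [[0,0,-0.5,0,0,-0.004,0],[0,0,-0.5,0,0,-0.004,0],[0,0,0,0,0,0,0]]
  ]
}}

```text
time: 12.8
tool_pos: [0.5033, -0.2215, 0.2226]
tool_rot: [-0.664, 0.664, 0.243, -0.243]
contact_force: [-1.3, 0.5, 2.7]
gripper_width: 0.196
```

```bash
cat > st.py <<'E'
from h import *
s=state();q=s["tool_rot"];M=R.from_quat([q[1],q[2],q[3],q[0]]).as_matrix()
print(round(float(s["time"]),2),"yaw",np.degrees(np.arctan2(M[1,0],M[0,0])).round(2),s["tool_pos"].round(4),s["contact_force"].round(1),s["ft_torque"].round(3))
E
python3 st.py
```

```text
12.8 yaw 40.17 [ 0.5033 -0.2215  0.2226] [-1.3  0.5  2.7] [0.037 0.122 0.003]
```

Emit:
{"fn": "carry_out", "kwargs": {
  "rows": [
    [[0,0,-0.5,0,0,-0.004,0],[0,0,-0.5,0,0,-0.004,0],[0,0,-0.5,0,0,-0.004,0],[0,0,0,0,0,0,0]]
  ]
}}

```text
time: 13.2
tool_pos: [0.5033, -0.2214, 0.2222]
tool_rot: [-0.676, 0.676, 0.208, -0.208]
contact_force: [-0.6, -0.1, 3.4]
gripper_width: 0.191
```

```bash
python3 st.py
```

```text
13.2 yaw 34.2 [ 0.5033 -0.2214  0.2222] [-0.6 -0.1  3.4] [ 0.062  0.035 -0.038]
```

Emit:
{"fn": "carry_out", "kwargs": {
  "rows": [
    [[0,0,-0.5,0,0,-0.004,0],[0,0,-0.5,0,0,-0.004,0],[0,0,-0.5,0,0,-0.004,0],[0,0,0,0,0,0,0]]
  ]
}}

```text
time: 13.6
tool_pos: [0.5033, -0.2214, 0.2217]
tool_rot: [-0.686, 0.686, 0.172, -0.172]
contact_force: [0.4, 0.0, 3.0]
gripper_width: 0.195
```

```bash
python3 st.py
```

```text
13.6 yaw 28.21 [ 0.5033 -0.2214  0.2217] [0.4 0.  3. ] [0.027 0.074 0.024]
```

Emit:
{"fn": "carry_out", "kwargs": {
  "rows": [
    [[0,0,-0.5,0,0,-0.004,0],[0,0,-0.5,0,0,-0.004,0],[0,0,-0.5,0,0,-0.004,0],[0,0,0,0,0,0,0]]
  ]
}}

```text
time: 14.0
tool_pos: [0.5032, -0.2214, 0.2211]
tool_rot: [-0.694, 0.694, 0.136, -0.136]
contact_force: [-0.3, -1.0, 3.0]
gripper_width: 0.193
```

```bash
python3 st.py
```

```text
14.0 yaw 22.22 [ 0.5032 -0.2214  0.2211] [-0.3 -1.   3. ] [0.113 0.035 0.011]
```

Emit:
{"fn": "carry_out", "kwargs": {
  "rows": [
    [[0,0,-0.5,0,0,-0.004,0],[0,0,-0.5,0,0,-0.004,0],[0,0,-0.5,0,0,-0.004,0],[0,0,0,0,0,0,0]]
  ]
}}

```text
time: 14.4
tool_pos: [0.5032, -0.2214, 0.2206]
tool_rot: [-0.7, 0.7, 0.1, -0.1]
contact_force: [-0.9, 0.6, 3.7]
gripper_width: 0.197
```

```bash
python3 st.py
```

```text
14.4 yaw 16.22 [ 0.5032 -0.2214  0.2206] [-0.9  0.6  3.7] [0.106 0.029 0.007]
```

Emit:
{"fn": "carry_out", "kwargs": {
  "rows": [
    [[0,0,-0.5,0,0,-0.004,0],[0,0,-0.5,0,0,-0.004,0],[0,0,0,0,0,0,0]]
  ]
}}

```text
time: 14.7
tool_pos: [0.5033, -0.2214, 0.2203]
tool_rot: [-0.703, 0.703, 0.075, -0.075]
contact_force: [-0.7, 0.4, 4.4]
gripper_width: 0.198
```

```bash
python3 st.py
```

```text
14.7 yaw 12.23 [ 0.5033 -0.2214  0.2203] [-0.7  0.4  4.4] [0.054 0.026 0.004]
```

Emit:
{"fn": "carry_out", "kwargs": {
  "rows": [
    [[0,0,-0.5,0,0,-0.004,0],[0,0,-0.5,0,0,-0.004,0],[0,0,0,0,0,0,0]]
  ]
}}

```text
time: 15.0
tool_pos: [0.5032, -0.2213, 0.22]
tool_rot: [-0.705, 0.705, 0.051, -0.051]
contact_force: [-0.2, -1.2, 4.0]
gripper_width: 0.194
```

```bash
python3 st.py
```

```text
15.0 yaw 8.24 [ 0.5032 -0.2213  0.22  ] [-0.2 -1.2  4. ] [0.108 0.011 0.003]
```

Emit:
{"fn": "carry_out", "kwargs": {
  "rows": [
    [[0,0,-0.5,0,0,-0.004,0],[0,0,0,0,0,0,0]]
  ]
}}

```text
time: 15.2
tool_pos: [0.5032, -0.2214, 0.2198]
tool_rot: [-0.706, 0.706, 0.039, -0.038]
contact_force: [-0.8, -0.8, 4.5]
gripper_width: 0.19
```

```bash
python3 st.py
```

```text
15.2 yaw 6.23 [ 0.5032 -0.2214  0.2198] [-0.8 -0.8  4.5] [ 0.049 -0.014 -0.028]
```

Emit:
{"fn": "carry_out", "kwargs": {
  "rows": [
    [[0,0,-0.5,0,0,-0.004,0],[0,0,0,0,0,0,0]]
  ]
}}

```text
time: 15.4
tool_pos: [0.5032, -0.2213, 0.2196]
tool_rot: [-0.707, 0.707, 0.026, -0.026]
contact_force: [0.5, -0.5, 4.1]
gripper_width: 0.193
```

```bash
python3 st.py
```

```text
15.4 yaw 4.23 [ 0.5032 -0.2213  0.2196] [ 0.5 -0.5  4.1] [ 0.006  0.038 -0.044]
```

Emit:
{"fn": "carry_out", "kwargs": {
  "rows": [
    [[0,0,-0.5,0,0,-0.004,0],[0,0,0,0,0,0,0]]
  ]
}}

```text
time: 15.6
tool_pos: [0.5032, -0.2213, 0.2195]
tool_rot: [-0.707, 0.707, 0.014, -0.014]
contact_force: [0.7, 0.8, 3.8]
gripper_width: 0.196
```

```bash
python3 st.py
```

```text
15.6 yaw 2.23 [ 0.5032 -0.2213  0.2195] [0.7 0.8 3.8] [ 0.054 -0.041  0.049]
```

Emit:
{"fn": "carry_out", "kwargs": {
  "rows": [
    [[0,0,-0.5,0,0,-0.004,0],[0,0,0,0,0,0,0]]
  ]
}}

```text
time: 15.8
tool_pos: [0.5032, -0.2213, 0.2193]
tool_rot: [-0.707, 0.707, 0.001, -0.001]
contact_force: [-0.4, -0.5, 4.4]
gripper_width: 0.193
```

```bash
python3 st.py
```

```text
15.8 yaw 0.23 [ 0.5032 -0.2213  0.2193] [-0.4 -0.5  4.4] [ 0.094 -0.018  0.005]
```

Emit:
{"fn": "carry_out", "kwargs": {
  "rows": [
    [[0,0,-0.5,0,0,-0.004,0],[0,0,0,0,0,0,0]]
  ]
}}

```text
time: 16.0
tool_pos: [0.5032, -0.2213, 0.2191]
tool_rot: [0.707, -0.707, 0.011, -0.011]
contact_force: [0.1, 1.1, 3.7]
gripper_width: 0.194
```

```bash
python3 st.py
```

```text
16.0 yaw -1.77 [ 0.5032 -0.2213  0.2191] [0.1 1.1 3.7] [ 0.067 -0.001  0.042]
```

Emit:
{"fn": "carry_out", "kwargs": {
  "rows": [
    [[0,0,-0.5,0,0,-0.004,0],[0,0,0,0,0,0,0]]
  ]
}}

```text
time: 16.2
tool_pos: [0.5033, -0.2213, 0.219]
tool_rot: [-0.707, 0.707, -0.023, 0.023]
contact_force: [0.2, 0.2, 4.3]
gripper_width: 0.196
```

```bash
python3 st.py
```

```text
16.2 yaw -3.76 [ 0.5033 -0.2213  0.219 ] [0.2 0.2 4.3] [ 0.112 -0.115  0.075]
```

Emit:
{"fn": "carry_out", "kwargs": {
  "rows": [
    [[0,0,-0.3,0,0,-0.002,0],[0,0,0,0,0,0,0]]
  ]
}}

```text
time: 16.4
tool_pos: [0.5034, -0.2214, 0.219]
tool_rot: [-0.706, 0.706, -0.031, 0.031]
contact_force: [1.7, 1.2, 4.4]
gripper_width: 0.191
```

```bash
python3 st.py
```

```text
16.4 yaw -5.03 [ 0.5034 -0.2214  0.219 ] [1.7 1.2 4.4] [ 0.042 -0.305  0.133]
```

Emit:
{"fn": "carry_out", "kwargs": {
  "rows": [
    [[0,0,-0.3,0,0,-0.002,0],[0,0,0,0,0,0,0]]
  ]
}}

```text
time: 16.6
tool_pos: [0.5034, -0.2213, 0.2189]
tool_rot: [-0.706, 0.706, -0.038, 0.039]
contact_force: [2.2, 0.1, 4.1]
gripper_width: 0.196
```

```bash
python3 st.py
```

```text
16.6 yaw -6.27 [ 0.5034 -0.2213  0.2189] [2.2 0.1 4.1] [ 0.083 -0.487  0.151]
```

Emit:
{"fn": "carry_out", "kwargs": {
  "rows": [
    [[0,0,-0.25,0.01,0,0,0],[0,0,0,0,0,0,0]]
  ]
}}

```text
time: 16.8
tool_pos: [0.5036, -0.2213, 0.2188]
tool_rot: [-0.706, 0.706, -0.045, 0.045]
contact_force: [0.8, 0.6, 4.6]
gripper_width: 0.194
```

```bash
python3 st.py
```

```text
16.8 yaw -7.27 [ 0.5036 -0.2213  0.2188] [0.8 0.6 4.6] [ 0.068 -0.284  0.324]
```

Emit:
{"fn": "carry_out", "kwargs": {
  "rows": [
    [[0,0,0.4,0,0,0.02,0],[0,0,0,0,0,0.015,0],[0,0,0,0,0,0,0]]
  ]
}}

```text
time: 17.1
tool_pos: [0.5035, -0.2213, 0.2199]
tool_rot: [0.706, -0.706, 0.035, -0.035]
contact_force: [2.7, -0.0, 2.9]
gripper_width: 0.193
```

```bash
python3 st.py
```

```text
17.1 yaw -5.67 [ 0.5035 -0.2213  0.2199] [ 2.7 -0.   2.9] [-0.017 -0.533  0.134]
```

Torque is relieved to a light residual, so I'll release.

Emit:
{"fn": "carry_out", "kwargs": {
  "rows": [
    [[0,0,0,0.02,0,0,0],[0,0,0,0,0,0,20],[0,0,0,0,0,0,28],[0,0,0,0,0,0,40],[0,0,0,0,0,0,45]]
  ]
}}

```text
time: 17.6
tool_pos: [0.504, -0.2212, 0.2195]
tool_rot: [0.706, -0.706, 0.035, -0.035]
contact_force: [0.1, -0.2, 0.0]
gripper_width: 0.531
```

Emit:
{"fn": "carry_out", "kwargs": {
  "rows": [
    [[0,0,0,0,0,0,45],[0,0,0,0,0,0.3,45],[0,0,0,0,0,0.7,45],[0,0,0,0,0,1,45],[0,0,0,0,0,1,45]]
  ]
}}

```text
time: 18.1
tool_pos: [0.504, -0.2211, 0.3419]
tool_rot: [0.706, -0.706, 0.035, -0.035]
contact_force: [1.2, 0.1, 0.1]
gripper_width: 0.527
```

Emit:
{"fn": "carry_out", "kwargs": {
  "rows": [
    [[0,0,0,-0.7,0,0.7,45],[0,0,0,-0.7,0,0.7,45],[0,0,0,-0.7,0.7,0,45],[0,0,0,-0.7,0.7,0,45],[0,0,0,0,1,0,45]]
  ]
}}

```text
time: 18.6
tool_pos: [0.3903, -0.1253, 0.3978]
tool_rot: [-0.706, 0.707, -0.036, 0.037]
contact_force: [1.1, -0.5, -0.0]
gripper_width: 0.529
```

Emit:
{"fn": "carry_out", "kwargs": {
  "rows": [
    [[0,0,0,0,1,0,45],[0,0,0,0,1,0,45],[0,0,0,0,1,0,45],[0,0,0,0,1,0,45],[0,0,0,0,0.5,0,45]]
  ]
}}

```text
time: 19.1
tool_pos: [0.3917, 0.0571, 0.3975]
tool_rot: [0.707, -0.706, 0.033, -0.035]
contact_force: [0.1, 0.4, 0.1]
gripper_width: 0.524
```

```bash
python3 - <<'E'
from h import *
s_=grab_frame("scene");t=grab_frame("top")
cv2.imwrite("pics/s5.png",s_);cv2.imwrite("pics/t5.png",t)
cv2.imwrite("pics/g5.png",np.hstack([cv2.resize(s_[130:220,210:300],(400,400),interpolation=2),cv2.resize(t[190:270,305:385],(400,400),interpolation=2)]))
E
python3 st.py
```

```text
19.2 yaw -5.41 [0.3919 0.0566 0.3973] [-0.3 -0.4 -0. ] [-0.025  0.004  0.043]
```

View pics/g5.png

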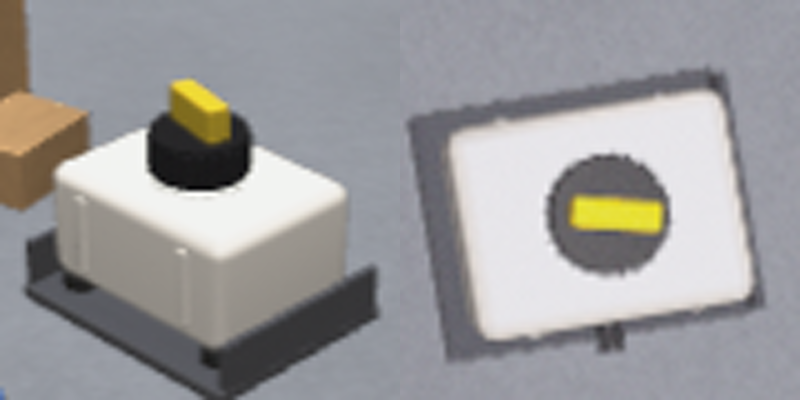

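View pics/t5.png

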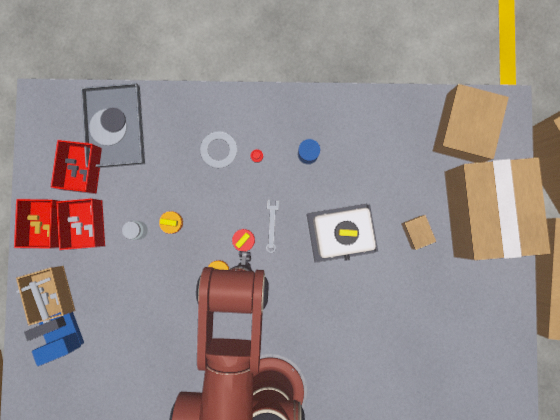

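```bash
python3 - <<'E'
from h import *
def bars(f,n,box):
    im=cv2.imread(f);x0,y0,x1,y1=box;up=8
    g=cv2.resize(im[y0:y1,x0:x1],None,fx=up,fy=up,interpolation=2)
    h=cv2.cvtColor(g,cv2.COLOR_BGR2HSV);m=cv2.inRange(h,(22,120,60),(36,255,255))
    c=max(cv2.findContours(m,0,1)[0],key=cv2.contourArea)[:,0].astype(float);M=cv2.moments(c.astype(np.float32).reshape(-1,1,2))
    return (c+.5)/up-.5+[x0,y0],np.array([M['m10']/M['m00'],M['m01']/M['m00']])/up-.45+[x0,y0],g
ct,mt,_=bars("pics/t5.png","top",(330,218,364,250));cs,ms,g=bars("pics/s5.png","scene",(238,140,272,168))
P=np.array([onz("top",p,.167)[:2] for p in ct],np.float32);print(cv2.minAreaRect(P))
c=np.array(cv2.minAreaRect(P)[0]);r=cv2.minAreaRect(P)
# predicted bar scene silhouette extents for cap z heights
yaw=np.radians(84)
def sil(z):
    R2=np.array([[np.cos(yaw),-np.sin(yaw)],[np.sin(yaw),np.cos(yaw)]])
    return np.array([proj("scene",[*(c+R2@[a,b]),z+h]) for a in(-.026,.026) for b in(-.009,.009) for h in(.03,.056)])
print("meas",cs.min(0),cs.max(0))
for dz in(.0035,.005,.007,.013):
    s=sil(.1077+dz);print(dz,s.min(0),s.max(0))
# reference: cap on bench in first pic
print(tri(mt,ms))
E
```

```text
((0.5028108954429626, -0.2200019806623459), (0.05382784083485603, 0.019349806010723114), 87.41974639892578)
meas [247.8125 147.5625] [261.5625 162.0625]
0.0035 [247.72175307 146.7652481 ] [261.43611674 162.72351377]
0.005 [247.71471992 146.30926472] [261.43767454 162.26685429]
0.007 [247.70532874 145.70040637] [261.43975471 161.65707224]
0.013 [247.67706111 143.86776976] [261.44601651 159.82151095]
(array([ 0.50222004, -0.22173932,  0.15255348]), [np.float64(0.0007870686476278915), np.float64(0.0007870686476278403)])
```

```bash
python3 -c "
from plant import *
print(job_done())"
```

```text
the job is handed in; nothing more can be done
None
```

The black cap is on the coolant tank's neck, screwed down to its stop and released. I handed the job in at about 19 s, and no verdict came back.

- **Thread drop:** I set the cap down with light force, about 6–9 N. Its bar lay along the tank's y rather than its x. This is equivalent because the threads repeat every quarter turn, and it kept the last joint in range. The thread dropped after about 34° of counter-clockwise turning.
- **Screwing home:** I turned it about 52° clockwise to the start of the stop, then about 3.5° further to confirm it. The highest torque reading was about 0.32 N m. I eased that off before opening the fingers.
- **Height and position:** In the last images the cap looks level. The bar's mid-height in the scene view matches a cap height of about 3.5 mm (row 154.8 measured, 154.7 expected, against 154.3 for 5 mm). That is only about half a pixel of separation, so the stop torque is the stronger evidence. The horizontal offset from the neck's axis is about 1 mm.
- **Bar angle:** The bar measured 87°, against the 86° expected from the stop angle.
- **Other things on the bench:** Everything visible in the last top view is where it was. One orange look-alike was partly hidden by the arm, so I could not fully check it.

No check failed. The cross-check between the two camera views agreed to about 1.5 mm.

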